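Stir ferrite beads through a screening deck

ROBOT

A 6-joint arm with a two-finger parallel gripper is mounted at the origin on the work surface. World frame = base frame: x ahead of the robot, y to its left, z up, the work surface at z = 0. Lengths are in m, angles in rad, forces in N, time in s.
With the tool pointing down it reaches from about 0.375 to 0.9 m from the base axis. Payload 3.1 kg.
Tool frame: the origin (TCP) lies on the centre line of the jaws, within the pads' length; the fingertips stand 19 mm ahead of it and the grasp point (between the pads) is the TCP; z points along the fingers, y is the line along which they close (so a half turn about z gives the same grasp; the last joint's range is limited). The gripper opens to 85 mm and grips with 20 to 120 N. Pads are 22 mm wide; open, the fingers measure 114 mm over their backs; the gripper's body (76 mm by 85 mm) begins 54 mm behind the grasp point. The pads swing forward as they close: fully open they stand 13 mm farther back than shut.
Start: joints at [1.119, 0.527, 1.433, -0, 1.181, -0.178], TCP at [0.168, 0.602, 0.25] pointing down, gripper open.
Joint ranges: [-3.08, 3.08], [-0.75, 2.2], [0.22, 2.44], [-1.43, 4.57], [0, 2.65], [-2.85, 2.85]. Speed limits (rad/s): [2.79, 2.79, 3.14, 3.14, 3.14, 3.14].

INTERFACE

Orientations are given as a unit quaternion [x, y, z, w].
In Python, from station import manip, cams, sign_off gives the robot as it stands.
- The arm moves only by the tool carry_out, never from a script. Its argument "targets" is a list that holds one entry, the list of rows, each a list of 7 numbers: the shift along the tool's x, y, z in cm, then the turn, a rotation vector about the tool's x, y, z in degrees, then the finger opening in cm, from 0 to 8.54. A call has 1 to 12 rows; each row is the pose to reach, as a shift and turn from the pose commanded when the call began, along the tool's axes at that moment; what a row does not reach only later rows make up. A row lasts 1/12 s, in which the tool goes at most 41.7 mm and 7.16 degrees, less where a joint would pass 70% of its speed; a pose out of reach is approached as far as the arm can. A call with a gripper value outside its range is refused whole. The fingers move at their own pace and stop on an object; "force" is the grip in N (left out, the last holds). Time passes only in rows, so rows that repeat a pose let the fingers close. It gives the time, the measured TCP pose, the force, the opening and the grip force at its end, in the units of the state.
- manip.sense(): the state, without advancing time (a new reading comes with each control period).
- cams.snapshot(name): name is "scene" or "top"; returns the picture (420x560x3 uint8, red, green, blue); there is no depth.
- cams.camera_info(name): a dict with "K" (3x3 intrinsics, pixels), "T" (4x4, takes a point from camera to world coordinates). Camera axes: x right, y down, z forward; pixel columns grow to the right and rows downward; lengths in m; the calibration is good to about 2 mm. A picture is of the moment at which its call begins. camera_info takes no time and is no camera call.
- sign_off(): hands the job in; it is judged then, once.
The state is a dict: "t": time; "q": joint angles; "qd": joint speeds; "tau": joint torques, N m; "tcp_pos": TCP position; "tool_rot": TCP orientation; "force": force on the tool from outside, world axes, zero at the start; "ft_torque": the same for the moment, N m; "finger_gap": opening from 0.0 (shut) to 1.0 (fully open); "gripper_force": force on a finger pad.
Only numpy, scipy, OpenCV 4.12 (cv2) and the standard library are available. Lean on these libraries where they do the work, as an engineer would, in place of code of your own. Each camera call takes 0.05 s, during which the arm holds its last target. There are 200 camera calls.

TASK

Take the stirring stick from its sloping rest, set its foot gently down on the middle of the screening box's deck and hold it bearing there with about 6 N for a second, to feel that it is down; then stir the beads with it until all five small ones have dropped through the slots into the tray and only the three large ones are left on the deck. Never press hard, keep the fingers off the beads, and do not shift the mouse, screwdriver, marker, plug or meter. Then lay the stick back in its rest, foot down as before, and let go.

Things in the scene. Friction and masses are not known exactly. Their poses are not given: they have to be found in the camera images.
- screen: fixed screening box 150 x 150 mm, white, sides open; aluminium deck on top, its upper face 60 mm above the bench, with a round rim on it (inner radius 65, wall 4, height 30). Four deck slots, 17 mm wide, run along the box's +x, -x, +y, -y axes from 20 mm off centre to under the rim. A tray (floor at 5 mm) below catches what drops. Origin: centre of underside; z up
- deck (a point): centre of the deck's upper face (solid there), inside the rim; axes as the box's
- rest: fixed sloping rest: a grey base 150 x 80 x 14 mm that carries a trough open above, 36 mm wide inside, 55 mm long, sloping 30 degrees from vertical; its upper end leans to the rest's -x. Origin: centre of the underside; x along the base, z up.
- rest_foot (a point): where the centre of the stick's foot lies in the rest
- rest_top (a point): where the centre of the stick's other end lies in the rest
- stick: loose stirring stick, 150 mm long, 20 mm thick: lower 60 mm a round steel foot, the rest a square handle in dark rubber; about 150 g, centre of mass 50 mm above the foot; at the start it lies in the trough, 30 degrees from vertical, foot down, with its upper 90 mm free. Origin: centre of its foot; z runs along it to its upper end; x and y are square to its faces (y level).
- stick_foot (a point): centre of the stick's foot end face
- stick_top (a point): centre of the stick's upper end face
- small0: small dark ferrite bead, a ball of 12 mm diameter; loose, lying on the deck inside the rim at the start. Origin: its centre
- small1: small dark ferrite bead, a ball of 12 mm diameter; loose, lying on the deck inside the rim at the start. Origin: its centre
- small2: small dark ferrite bead, a ball of 12 mm diameter; loose, lying on the deck inside the rim at the start. Origin: its centre
- small3: small dark ferrite bead, a ball of 12 mm diameter; loose, lying on the deck inside the rim at the start. Origin: its centre
- small4: small dark ferrite bead, a ball of 12 mm diameter; loose, lying on the deck inside the rim at the start. Origin: its centre
- large0: large dark ferrite bead, a ball of 26 mm diameter, too big for the slots; loose, lying on the deck inside the rim at the start. Origin: its centre
- large1: large dark ferrite bead, a ball of 26 mm diameter, too big for the slots; loose, lying on the deck inside the rim at the start. Origin: its centre
- large2: large dark ferrite bead, a ball of 26 mm diameter, too big for the slots; loose, lying on the deck inside the rim at the start. Origin: its centre
- mouse: black computer mouse, 100 x 54 x 33 mm, bystander; origin: centre of underside
- screwdriver: screwdriver, 200 mm, lying on the bench, bystander
- marker: marker pen, 130 x 18 x 17 mm, bystander; origin: centre of underside
- plug: grey connector plug, 63 x 34 x 15 mm, bystander; origin: centre of underside
- meter: blue hand-held meter, 150 x 75 x 40 mm, bystander; origin: centre of underside
Mind the look-alikes: they are no part of the job. What is shaped like the stick but blue or turquoise is not meant.

How it is judged:
By the outcome, as a careful person would: the job done as asked, in the order asked, and still so for the second after the job is handed in, with the robot touching nothing.
It also fails if it takes over 69 s, if anything falls off the work surface, if the arm or the gripper's body presses on something with over 40 N, if the wrist force passes 120 N, or if a joint passes its speed limit or range.

## Working session

There is one attempt and no reset: what is moved stays moved. The work goes in short steps, Python scripts to look and compute and a tool call to move; the robot and the scene stay as the last step left them, time stands still between calls to the robot, and variables do not carry over. Pictures are saved under pics/ and viewed, at most 10 in all, crops included, and the job is handed in when it is done.

Besides the shell and the picture viewer there is one more tool, called after "Emit:" in YAML: its name, and indented under it one key for each argument. carry_out: Moves the arm, as the interface text tells. Its arguments: {"type":"object","properties":{"targets":{"type":"array"},"force":{"type":"number"}},"required":["targets"]}

```bash
mkdir -p pics; ls; python3 - <<'E'
from station import manip, cams
import cv2, numpy as np
np.set_printoptions(precision=4,suppress=True)
for n in("scene","top"):
    im=cams.snapshot(n); cv2.imwrite(f"pics/{n}0.png",im[:,:,::-1]); c=cams.camera_info(n); print(n,np.array(c["K"]),np.array(c["T"]))
s=manip.sense(); print(s)
E
```

```text
pics
scene [[400.2675   0.     288.5684]
 [  0.     400.2675 207.3527]
 [  0.       0.       1.    ]] [[-0.8714  0.3476 -0.3461  0.9291]
 [ 0.49    0.5863 -0.6451  0.657 ]
 [-0.0213 -0.7317 -0.6813  0.9704]
 [ 0.      0.      0.      1.    ]]
top [[457.1032   0.     279.1427]
 [  0.     457.1032 209.063 ]
 [  0.       0.       1.    ]] [[ 0.0165 -0.9917  0.1278  0.338 ]
 [-0.9998 -0.015   0.0127 -0.1145]
 [-0.0107 -0.128  -0.9917  1.3756]
 [ 0.      0.      0.      1.    ]]
{'t': 0.1, 'q': array([ 1.1195,  0.5284,  1.4338, -0.    ,  1.1814, -0.1785]), 'qd': array([ 0.0006, -0.0011, -0.0035,  0.0013, -0.0012,  0.001 ]), 'tau': array([ -0.0001, -44.3303, -17.8587,  -0.0002,   0.0039,  -0.    ]), 'tcp_pos': array([0.1681, 0.6013, 0.2494]), 'tool_rot': array([ 0.136 ,  0.9907, -0.001 , -0.0003]), 'force': array([-0.0826,  0.6869,  0.2399]), 'ft_torque': array([-0.014 ,  0.0008,  0.0018]), 'gripper_force': 0.0, 'finger_gap': 0.999356937137842}
```

View pics/scene0.png

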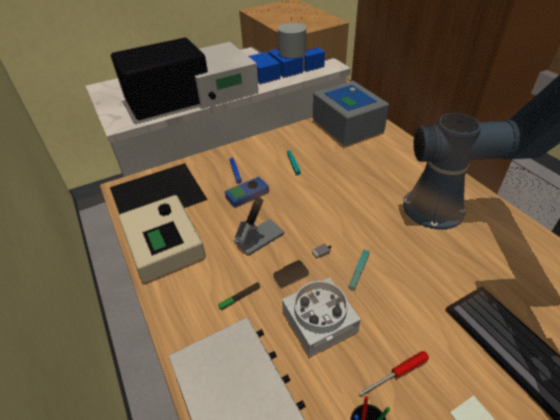

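View pics/top0.png

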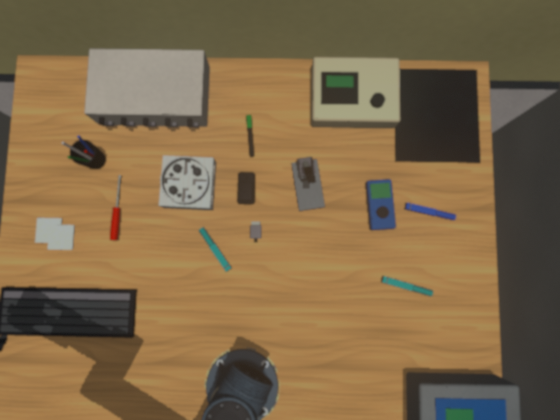

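The scene view shows the box at about (320,315) and the rest with the stick at (258,230). In the top view, the box is at (187,182) and the rest at (308,184). I'll enlarge both.

```bash
cat > h.py <<'E'
import cv2, numpy as np
from station import manip, cams
np.set_printoptions(precision=4,suppress=True)
C={n:(np.array(cams.camera_info(n)["K"]),np.array(cams.camera_info(n)["T"])) for n in("scene","top")}
def ray(n,p):
    K,T=C[n]; d=T[:3,:3]@np.linalg.solve(K,[p[0],p[1],1.]); return T[:3,3],d/np.linalg.norm(d)
def at_z(n,p,z):
    o,d=ray(n,p); return o+d*(z-o[2])/d[2]
def tri(ps,pt):
    A=[];b=[]
    for n,p in(("scene",ps),("top",pt)):
        o,d=ray(n,p); M=np.eye(3)-np.outer(d,d); A.append(M); b.append(M@o)
    x=np.linalg.lstsq(np.vstack(A),np.hstack(b),rcond=None)[0]
    return x,[np.linalg.norm(A[i]@x-b[i])*1000 for i in(0,1)]
def proj(n,X):
    K,T=C[n]; c=T[:3,:3].T@(np.asarray(X)-T[:3,3]); u=K@c; return u[:2]/u[2]
def crop(im,x0,y0,w,h,s):
    o=cv2.resize(im[y0:y0+h,x0:x0+w],None,fx=s,fy=s,interpolation=cv2.INTER_CUBIC)[:,:,::-1].copy()
    for x in range(-(-x0//10)*10,x0+w,10):
        cv2.line(o,((x-x0)*s,0),((x-x0)*s,5),(0,0,255),1); cv2.putText(o,str(x),((x-x0)*s,15),0,.35,(0,0,255),1)
    for y in range(-(-y0//10)*10,y0+h,10):
        cv2.line(o,(0,(y-y0)*s),(5,(y-y0)*s),(0,0,255),1); cv2.putText(o,str(y),(6,(y-y0)*s+4),0,.35,(0,0,255),1)
    return o
E
python3 - <<'E'
from h import *
a=cv2.imread("pics/scene0.png")[:,:,::-1];b=cv2.imread("pics/top0.png")[:,:,::-1]
# pixel x marks label pixel LEFT EDGE: image coord = label-0.5
cv2.imwrite("pics/box.png",np.hstack([crop(a,280,272,80,80,5),crop(b,148,142,80,80,5)]))
cv2.imwrite("pics/rest.png",np.hstack([crop(a,230,192,56,66,7),crop(b,284,150,56,66,7)]))
E
```

```text
(no output)
```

View pics/box.png

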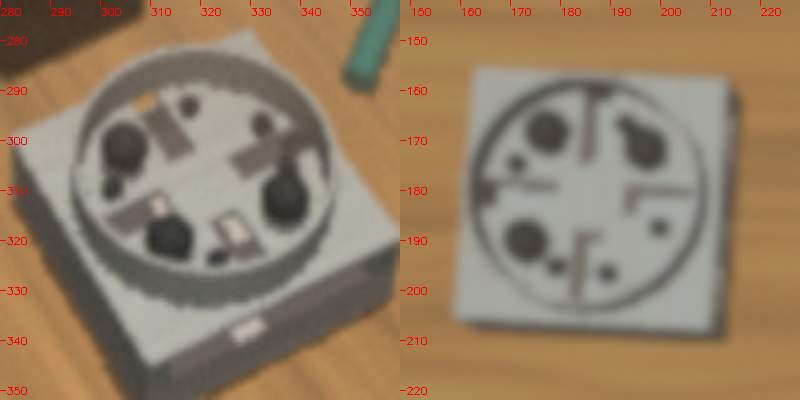

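View pics/rest.png

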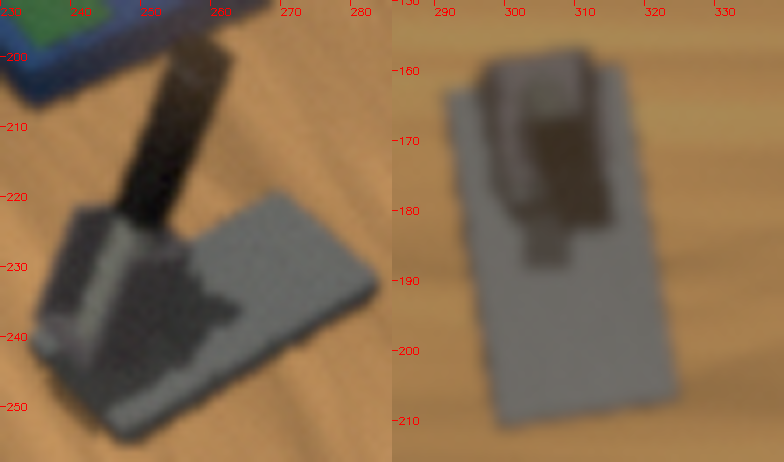

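```bash
python3 - <<'E'
from h import *
from scipy.optimize import least_squares
def rectfit(pts,L,W,z,yaw0):
    m=at_z("top",np.mean([p for n,p,_ in pts if n=="top"],0),z)
    def f(v):
        r=[]
        for n,p,(a,b) in pts:
            c,s=np.cos(v[2]),np.sin(v[2]); x,y=a*L/2,b*W/2
            r+=list(proj(n,[v[0]+c*x-s*y,v[1]+s*x+c*y,v[3]])-np.array(p)+.5)
        return np.array(r)
    s=least_squares(f,[m[0],m[1],yaw0,z]); print(s.x,np.degrees(s.x[2]),"\n",s.fun.reshape(-1,2)); return s.x
# image up=+x, image left=+y (top)
rectfit([("top",(291.5,163),(1,1)),("top",(315.5,159.5),(1,-1)),("top",(324,207),(-1,-1)),("top",(299.5,211),(-1,1)),
 ("scene",(269,219),(-1,1)),("scene",(284,231.5),(-1,-1))],.15,.08,.014,0.)
rectfit([("top",(163,155.5),(1,1)),("top",(213.5,157.5),(1,-1)),("top",(211,207.5),(-1,-1)),("top",(158.7,205.5),(-1,1)),
 ("scene",(329.5,278),(-1,-1)),("scene",(282,301),(1,-1)),("scene",(310,345),(1,1)),("scene",(360,320),(-1,1))],.15,.15,.06,0.)
E
```

```text
[ 0.5918 -0.1827  0.1547  0.0107] 8.865371859266729 
 [[  0.2576  -0.6396]
 [  2.2141  -0.7383]
 [  1.1138  -0.003 ]
 [ -0.7027  -0.3339]
 [ 16.0068  13.442 ]
 [-13.3245 -12.1978]]
[ 0.5873  0.1768 -0.0242  0.0584] -1.3857717369364468 
 [[ 0.0701 -0.0842]
 [ 0.1032 -0.2007]
 [-0.44    0.0971]
 [ 0.6075  0.0972]
 [-0.1684  0.209 ]
 [-0.1949 -0.9027]
 [-0.0723  0.9528]
 [ 0.6376 -0.2443]]
```

```bash
python3 - <<'E'
from h import *
from scipy.optimize import least_squares
L,W=.15,.08
pts=[("top",(291.5,163),(1,1)),("top",(315.5,159.5),(1,-1)),("top",(324,207),(-1,-1)),("top",(299.5,211),(-1,1)),
 ("scene",(269,219),(-1,-1)),("scene",(284,231.5),(-1,1)),("scene",(247,251.5),(1,1))]
def f(v):
    r=[]
    for n,p,(a,b) in pts:
        c,s=np.cos(v[2]),np.sin(v[2]); x,y=a*L/2,b*W/2
        r+=list(proj(n,[v[0]+c*x-s*y,v[1]+s*x+c*y,v[3]])-np.array(p)+.5)
    return np.array(r)
s=least_squares(f,[.59,-.18,.15,.014]); v=s.x; print(v,np.degrees(v[2]),"\n",s.fun.reshape(-1,2))
# stick top guess: tri; end face of handle in scene and top
R=np.array([[np.cos(v[2]),-np.sin(v[2])],[np.sin(v[2]),np.cos(v[2])]])
for pt in [(306,186),(306,181),(306.5,170)]:
    X,e=tri((257.5,198.5),pt); print("top?",X,e,"in rest",R.T@(X[:2]-v[:2]))
# what top sees for candidate foot x in rest
for fx in (.0,.015,.03,.045):
  for d,l in((0,"foot"),(.06,"mid"),(.15,"end")):
    q=np.r_[v[:2]+R@[fx-d*.5,0],.014+d*.866+.005]; print(fx,l,proj("scene",q)+.5,proj("top",q)+.5)
E
```

```text
[ 0.5913 -0.1818  0.1726  0.0161] 9.886429622373385 
 [[-0.4026 -0.6002]
 [ 1.5835 -1.1664]
 [ 1.3843 -0.3804]
 [-0.4618 -0.2305]
 [ 1.4382 -0.8414]
 [ 1.1399 -0.4072]
 [ 0.7685  2.1134]]
top? [ 0.5705 -0.1778  0.165 ] [np.float64(14.717696789537207), np.float64(14.717696789536712)] in rest [-0.0198  0.0075]
top? [ 0.5778 -0.1745  0.1718] [np.float64(9.039937797380393), np.float64(9.039937797380269)] in rest [-0.012   0.0096]
top? [ 0.5937 -0.1681  0.1866] [np.float64(3.601026696658455), np.float64(3.6010266966575397)] in rest [0.0047 0.0131]
0.0 foot [259.5329 234.5037] [308.1755 184.1853]
0.0 mid [265.9255 218.9647] [310.7921 190.9855]
0.0 end [275.933 194.639] [315.1556 202.3258]
0.015 foot [255.8007 236.6901] [307.3628 179.3497]
0.015 mid [262.1635 221.1061] [309.9416 185.9376]
0.015 end [272.1264 196.7043] [314.2414 196.9223]
0.03 foot [252.0295 238.8994] [306.5524 174.5274]
0.03 mid [258.3613 223.2703] [309.0935 180.9043]
0.03 end [268.2781 198.7923] [313.33   191.5356]
0.045 foot [248.2185 241.132 ] [305.7442 169.7186]
0.045 mid [254.5184 225.4577] [308.248  175.8856]
0.045 end [264.3874 200.9032] [312.4215 186.1654]
```

```bash
cat >> h.py <<'E'
def stick_lines(foot,ax,yv,h=.01,z0=.06,z1=.15):
    ax=np.array(ax)/np.linalg.norm(ax); yv=np.array(yv); xv=np.cross(yv,ax); c={}
    for d in(z0,z1):
        for i,(a,b) in enumerate(((1,1),(1,-1),(-1,-1),(-1,1))): c[d,i]=foot+ax*d+h*(a*xv+b*yv)
    return [(c[z0,i],c[z1,i]) for i in range(4)]+[(c[d,i],c[d,(i+1)%4]) for d in(z0,z1) for i in range(4)]
def draw(o,n,lines,x0,y0,s,col=(0,255,255)):
    for a,b in lines:
        p,q=[tuple(int(round(v)) for v in (proj(n,X)+.5-[x0,y0])*s) for X in(a,b)]; cv2.line(o,p,q,col,1)
E
python3 - <<'E'
from h import *
X,e=tri((257.5,198),(309.5,179)); print(X,e)
yaw=np.radians(9.9); c,s=np.cos(yaw),np.sin(yaw)
ax=np.array([-.5*c,-.5*s,.866]); foot=X-.15*ax; d=foot[:2]-[.5913,-.1818]; print("foot",foot,"rest",c*d[0]+s*d[1],-s*d[0]+c*d[1])
L=stick_lines(foot,ax,[-s,c,0])
a=cv2.imread("pics/scene0.png")[:,:,::-1];b=cv2.imread("pics/top0.png")[:,:,::-1]
st=lambda im:cv2.convertScaleAbs(im,alpha=1.8)
o=[]
for im,n,x0,y0 in((a,"scene",232,192),(b,"top",288,150)):
    p=crop(st(im),x0,y0,36,50,11); q=p.copy(); draw(q,n,L,x0,y0,11); o+= [q]
cv2.imwrite("pics/stick1.png",np.hstack(o))
E
```

```text
[ 0.5797 -0.1814  0.1702] [np.float64(4.400203830576611), np.float64(4.400203830576155)]
foot [ 0.6536 -0.1685  0.0403] rest 0.06361201545489699 0.002362055791439211
```

View pics/stick1.png

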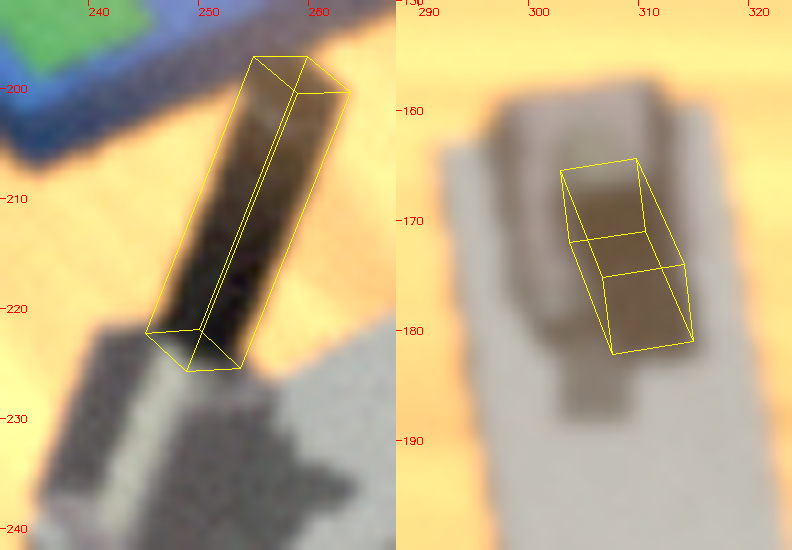

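Enlarged, the stick's upper end face is at about (257,198.5) in scene and (309.5,179) in top. The wireframe overlay agrees: the stick leans toward the robot (rest's -x), with rest yaw about 10°. I'll compute the pregrasp next.

```bash
cat >> h.py <<'E'
from scipy.spatial.transform import Rotation as Ro
def mat(z,y): z=np.array(z)/np.linalg.norm(z); y=np.array(y)/np.linalg.norm(y); return np.column_stack([np.cross(y,z),y,z])
def plan(p0,R0,p1,R1):
    return np.round(np.r_[R0.T@(np.array(p1)-p0)*100,np.degrees(Ro.from_matrix(R0.T@R1).as_rotvec())],1)
def now():
    s=manip.sense(); return np.array(s["tcp_pos"]),Ro.from_quat(s["tool_rot"]).as_matrix(),s
YAW=np.radians(9.9); AX=np.array([-.5*np.cos(YAW),-.5*np.sin(YAW),.866]); YV=np.array([-np.sin(YAW),np.cos(YAW),0])
RG=mat(-AX,YV)
E
python3 - <<'E'
from h import *
X,e=tri((256.5,198.2),(309,178.7)); foot=X-.15*AX; print("top",X,e,"foot",foot)
p,R,s=now(); g=foot+.115*AX; pre=g+.10*AX; print("g",g,"pre",pre)
print(plan(p,R,[.42,.2,.27],RG)); print(plan(p,R,pre,RG)); print(plan(pre,RG,g,RG))
E
```

```text
top [ 0.5817 -0.1808  0.1705] [np.float64(5.854804781962077), np.float64(5.85480478196258)] foot [ 0.6556 -0.1679  0.0406]
g [ 0.5989 -0.1778  0.1402] pre [ 0.5497 -0.1864  0.2268]
[-35.1 -31.9  -2.   -6.8 -29.5 -24.9]
[-58.  -65.6   2.4  -6.8 -29.5 -24.9]
[ 0. -0. 10.  0.  0.  0.]
```

Emit:
carry_out:
  targets:
    - [[-35,-32,-2,-6.8,-29.5,-24.9,8.5],[-35,-32,-2,-6.8,-29.5,-24.9,8.5],[-35,-32,-2,-6.8,-29.5,-24.9,8.5],[-35,-32,-2,-6.8,-29.5,-24.9,8.5],[-35,-32,-2,-6.8,-29.5,-24.9,8.5],[-35,-32,-2,-6.8,-29.5,-24.9,8.5],[-35,-32,-2,-6.8,-29.5,-24.9,8.5],[-35,-32,-2,-6.8,-29.5,-24.9,8.5],[-35,-32,-2,-6.8,-29.5,-24.9,8.5],[-35,-32,-2,-6.8,-29.5,-24.9,8.5],[-35,-32,-2,-6.8,-29.5,-24.9,8.5],[-35,-32,-2,-6.8,-29.5,-24.9,8.5]]

```text
t: 1.1
tcp_pos: [0.4111, 0.2118, 0.2692]
tool_rot: [-0.083, 0.963, 0.023, 0.257]
force: [-0.3, -0.1, 0.1]
finger_gap: 0.995
gripper_force: 0.0
```

```bash
python3 - <<'E'
from h import *
p,R,s=now(); print(s["t"],p,s["q"]); pre=np.array([.5497,-.1864,.2268]);print(plan(p,R,pre,RG), plan(p,R,[.42,.2,.27],RG))
E
```

```text
1.1 [0.4111 0.2118 0.2692] [ 0.2589  0.1625  2.1298 -0.1269  0.3322 -1.3741]
[ -3.9 -41.6   7.    0.1  -0.1  -0.1] [-0.6 -1.3  0.3  0.1 -0.1 -0.1]
```

Emit:
carry_out:
  targets:
    - [[-3.3,-40.3,6.7,0,0,0,8.5],[-3.3,-40.3,6.7,0,0,0,8.5],[-3.3,-40.3,6.7,0,0,0,8.5],[-3.3,-40.3,6.7,0,0,0,8.5],[-3.3,-40.3,6.7,0,0,0,8.5],[-3.3,-40.3,6.7,0,0,0,8.5],[-3.3,-40.3,6.7,0,0,0,8.5],[-3.3,-40.3,6.7,0,0,0,8.5],[-3.3,-40.3,6.7,0,0,0,8.5],[-3.3,-40.3,6.7,0,0,0,8.5],[-3.3,-40.3,6.7,0,0,0,8.5],[-3.3,-40.3,6.7,0,0,0,8.5]]

```text
t: 2.1
tcp_pos: [0.549, -0.1567, 0.2411]
tool_rot: [-0.077, 0.966, 0.02, 0.245]
force: [0.4, 0.6, 0.8]
finger_gap: 0.994
gripper_force: 0.0
```

Emit:
carry_out:
  targets:
    - [[0,0,1,0,0,0,8.5],[0,0,2.5,0,0,0,8.5],[0,0,4,0,0,0,8.5],[0,0,4,0,0,0,8.5]]

```text
t: 2.43
tcp_pos: [0.5705, -0.1486, 0.2073]
tool_rot: [-0.076, 0.968, 0.02, 0.239]
force: [0.2, 1.1, -0.3]
finger_gap: 0.999
gripper_force: 0.0
```

```bash
python3 - <<'E'
from h import *
p,R,s=now(); print(s["t"],p,s["q"],s["force"]); print(plan(p,R,[.5989,-.1778,.1402],RG))
a=cams.snapshot("scene");b=cams.snapshot("top")
st=lambda im:cv2.convertScaleAbs(im,alpha=1.5)
cv2.imwrite("pics/pre.png",np.hstack([crop(st(a),225,165,50,70,8),crop(st(b),280,140,50,70,8)]))
E
```

```text
2.4333 [ 0.5705 -0.1486  0.2073] [-0.602   0.4465  1.8793  0.6623  0.5527 -2.854 ] [ 0.2037  1.141  -0.2932]
[ 1.  -3.4  7.  -0.3 -2.2 -0.9]
```

View pics/pre.png

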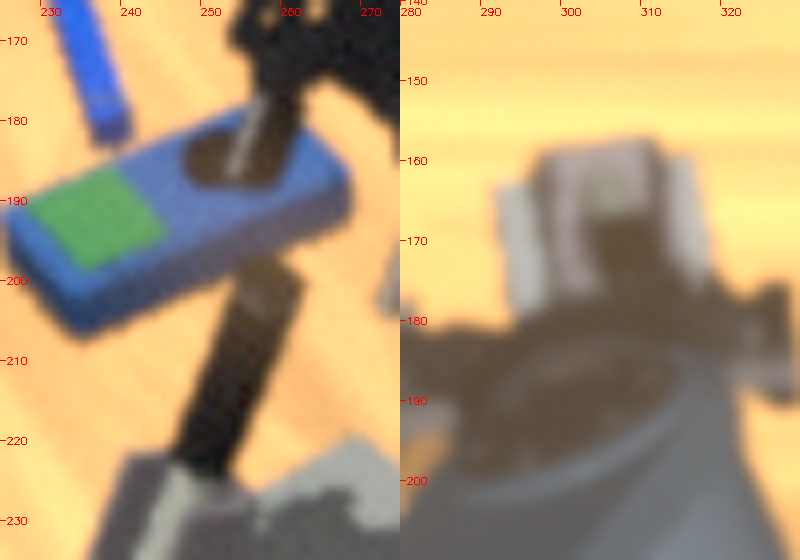

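The crop shows the open gripper above the stick's end (255,199), but joint 6 is at its limit. I'll back off and use the half-turned grasp.

Emit:
carry_out:
  targets:
    - [[0,0,-1,0,0,7,8.5],[0,0,-2,0,0,14,8.5],[0,0,-3,0,0,21,8.5],[0,0,-3,0,0,28,8.5],[0,0,-3,0,0,35,8.5],[0,0,-3,0,0,42,8.5],[0,0,-3,0,0,49,8.5],[0,0,-3,0,0,56,8.5],[0,0,-3,0,0,63,8.5],[0,0,-3,0,0,70,8.5],[0,0,-3,0,0,77,8.5],[0,0,-3,0,0,84,8.5]]

```text
t: 3.53
tcp_pos: [0.5563, -0.151, 0.2371]
tool_rot: [0.593, 0.768, 0.176, 0.166]
force: [-0.5, 0.0, 0.1]
finger_gap: 0.999
gripper_force: 0.0
```

Emit:
carry_out:
  targets:
    - [[0,0,0,0,0,7,8.5],[0,0,0,0,0,14,8.5],[0,0,0,0,0,21,8.5],[0,0,0,0,0,28,8.5],[0,0,0,0,0,35,8.5],[0,0,0,0,0,42,8.5],[0,0,0,0,0,49,8.5],[0,0,0,0,0,56,8.5],[0,0,0,0,0,63,8.5],[0,0,0,0,0,70,8.5],[0,0,0,0,0,77,8.5],[0,0,0,0,0,84,8.5]]

```text
t: 4.53
tcp_pos: [0.5563, -0.151, 0.2371]
tool_rot: [0.955, 0.174, 0.242, 0.006]
force: [0.6, -0.1, 0.2]
finger_gap: 0.992
gripper_force: 0.0
```

Emit:
carry_out:
  targets:
    - [[0,0,0,0,0,7,8.5],[0,0,0,0,0,12,8.5],[0,0,0,0,0,12,8.5],[0,0,0,0,0,12,8.5]]

```text
t: 4.87
tcp_pos: [0.5565, -0.1511, 0.2368]
tool_rot: [0.967, 0.077, 0.241, -0.019]
force: [0.7, 0.1, -0.4]
finger_gap: 0.997
gripper_force: 0.0
```

```bash
sed -i 's/^RG=.*/RG=mat(-AX,-YV)/' h.py; python3 - <<'E'
from h import *
p,R,s=now(); print(s["t"],p,s["q"],s["force"]); print(plan(p,R,np.array([.5989,-.1778,.1402])+.06*AX,RG))
E
```

```text
4.8667 [ 0.5565 -0.1511  0.2368] [-0.6244  0.3811  1.8822  0.6157  0.6089  0.3235] [ 0.728   0.0955 -0.4407]
[-1.4  3.3  4.3  0.4  2.  -0.7]
```

Emit:
carry_out:
  targets:
    - [[-0.5,1,1,0.1,0.7,-0.3,8.5],[-1,2.2,2,0.3,1.4,-0.5,8.5],[-1.4,3.3,3,0.4,2,-0.7,8.5],[-1.4,3.3,4.3,0.4,2,-0.7,8.5],[-1.4,3.3,5.5,0.4,2,-0.7,8.5],[-1.4,3.3,7,0.4,2,-0.7,8.5],[-1.4,3.3,8.5,0.4,2,-0.7,8.5],[-1.4,3.3,9.5,0.4,2,-0.7,8.5],[-1.4,3.3,10.3,0.4,2,-0.7,8.5],[-1.4,3.3,10.3,0.4,2,-0.7,8.5],[-1.4,3.3,10.3,0.4,2,-0.7,8.5]]

```text
t: 5.78
tcp_pos: [0.5973, -0.1779, 0.1384]
tool_rot: [0.963, 0.083, 0.257, -0.023]
force: [-0.4, 0.8, 0.1]
finger_gap: 0.997
gripper_force: 0.0
```

```bash
python3 - <<'E'
from h import *
p,R,s=now(); print(s["t"],p,s["q"],s["force"],s["finger_gap"]); print(plan(p,R,np.array([.5989,-.1778,.1402]),RG))
a=cams.snapshot("scene");b=cams.snapshot("top")
st=lambda im:cv2.convertScaleAbs(im,alpha=1.5)
L=stick_lines(p+R@[0,0,.115],AX,YV)
A=crop(st(a),225,165,50,70,8);B=crop(st(b),280,140,50,70,8); draw(A,"scene",L,225,165,8)
cv2.imwrite("pics/grasp.png",np.hstack([A,B]))
E
```

```text
5.7833 [ 0.5973 -0.1779  0.1384] [-0.6351  0.6086  1.861   0.9284  0.4675 -0.0373] [-0.4216  0.83    0.1491] 0.9973601560601779
[ 0.2  0.  -0.1 -0.   0.1 -0.1]
```

View pics/grasp.png

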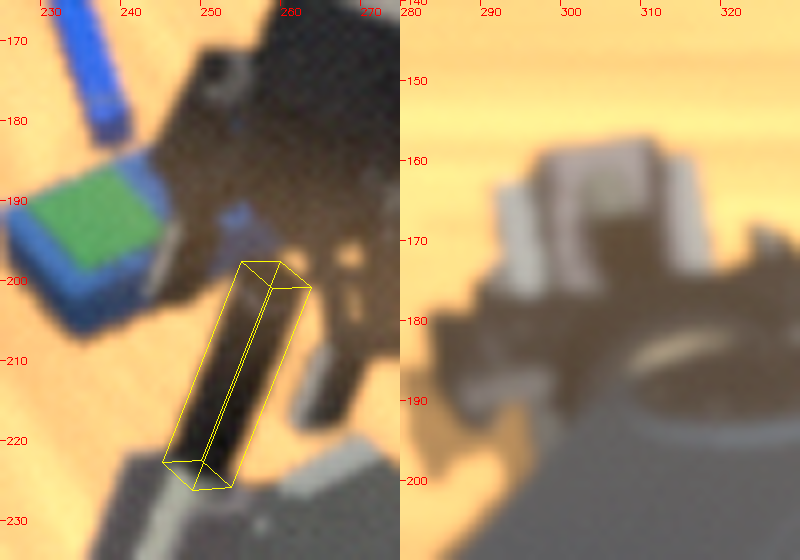

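The stick (255,210) lies between the fingers at (246,200) and (266,212), aligned with the wireframe. Closing now.

Emit:
carry_out:
  targets:
    - [[0,0,0,0,0,0,1],[0,0,0,0,0,0,1],[0,0,0,0,0,0,1],[0,0,0,0,0,0,1],[0,0,0,0,0,0,1],[0,0,0,0,0,0,1],[0,0,0,0,0,0,1],[0,0,0,0,0,0,1],[0,0,0,0,0,0,1],[0,0,0,0,0,0,1]]
  force: 50

```text
t: 6.72
tcp_pos: [0.5973, -0.1784, 0.1388]
tool_rot: [0.963, 0.082, 0.257, -0.022]
force: [-2.7, -0.8, 3.7]
finger_gap: 0.225
gripper_force: 52.3
```

```bash
python3 - <<'E'
from h import *
p,R,s=now(); np.savez("grasp.npz",p=p,R=R); print(s["t"],p,R,s["q"])
p1=p+R@[.003,0,-.14]; print("lift",p1)
Rv=mat([0,0,-1],-YV); np.savez("v.npz",Rv=Rv)
print(plan(p1,R,[.5873,.1768,.36],Rv))
E
```

```text
6.7167 [ 0.5973 -0.1784  0.1388] [[ 0.8539  0.1696  0.492 ]
 [ 0.1467 -0.9855  0.0851]
 [ 0.4993 -0.0005 -0.8664]] [-0.6358  0.6079  1.861   0.9286  0.4672 -0.0372]
lift [ 0.531  -0.1899  0.2616]
[ 15.1 -35.2  -2.6   0.  -30.   -0.1]
```

Emit:
carry_out:
  targets:
    - [[0.1,0,-0.5,0,0,0,1],[0.2,0,-1.5,0,0,0,1],[0.3,0,-3,0,0,0,1],[0.3,0,-5,0,0,0,1],[0.3,0,-7,0,0,0,1],[0.3,0,-9.5,0,0,0,1],[0.3,0,-12,0,0,0,1],[0.3,0,-14,0,0,0,1],[0.3,0,-14,0,0,0,1]]

```text
t: 7.47
tcp_pos: [0.5307, -0.1905, 0.2643]
tool_rot: [0.962, 0.082, 0.259, -0.021]
force: [-0.4, -0.6, -1.5]
finger_gap: 0.227
gripper_force: 51.9
```

Emit:
carry_out:
  targets:
    - [[1,-2,-1,0,-3,0,1],[2.5,-5,-2,0,-6,0,1],[4,-9,-2.6,0,-10,0,1],[6,-13,-2.6,0,-14,0,1],[8,-17,-2.6,0,-18,0,1],[9.5,-21,-2.6,0,-22,0,1],[11,-25,-2.6,0,-25,0,1],[12.5,-29,-2.6,0,-28,0,1],[14,-32.5,-2.6,0,-30,0,1],[15.1,-34.5,-2.6,0,-30,0,1],[15.1,-35.2,-2.6,0,-30,0,1],[15.1,-35.2,-2.6,0,-30,0,1]]

```text
t: 8.47
tcp_pos: [0.5871, 0.1803, 0.358]
tool_rot: [0.996, 0.088, -0.002, -0.001]
force: [0.3, -0.1, -1.0]
finger_gap: 0.225
gripper_force: 51.7
```

Emit:
carry_out:
  targets:
    - [[0,0,0,0,0,0,1],[0,0,0,0,0,0,1],[0,0,0,0,0,0,1],[0,0,0,0,0,0,1]]

```text
t: 8.8
tcp_pos: [0.5873, 0.1754, 0.3592]
tool_rot: [0.996, 0.084, -0.001, -0.0]
force: [-0.1, -0.3, -1.9]
finger_gap: 0.229
gripper_force: 51.7
```

```bash
python3 - <<'E'
from h import *
p,R,s=now(); print(s["t"],p,R,s["q"],s["force"])
print(proj("scene",p),proj("top",p), proj("scene",p+R@[0,0,.115]),proj("top",p+R@[0,0,.115]))
a=cams.snapshot("scene");b=cams.snapshot("top")
cv2.imwrite("pics/s_b.png",a[:,:,::-1]);cv2.imwrite("pics/t_b.png",b[:,:,::-1])
u,v=proj("scene",p+R@[0,0,.06]).astype(int); u2,v2=proj("top",p+R@[0,0,.06]).astype(int)
st=lambda im:cv2.convertScaleAbs(im,alpha=1.4)
o=[]
for im,n,u,v in((a,"scene",u,v),(b,"top",u2,v2)):
    x0,y0=u-40,v-45; o.append(crop(st(im),x0,y0,80,110,5))
    if n=="scene": draw(o[-1],n,stick_lines(p+R@[0,0,.115],-R[:,2],-R[:,1],z0=0),x0,y0,5)
cv2.imwrite("pics/over.png",np.hstack(o))
E
```

```text
8.8 [0.5873 0.1754 0.3592] [[ 0.9859  0.1675 -0.002 ]
 [ 0.1675 -0.9859  0.0004]
 [-0.0019 -0.0007 -1.    ]] [0.1078 0.4117 1.322  0.0006 1.4099 1.5102] [-0.1392 -0.3063 -1.9487]
[324.0219 229.1581] [158.7238 155.8788] [322.1719 263.7459] [171.0531 167.0235]
```

View pics/over.png

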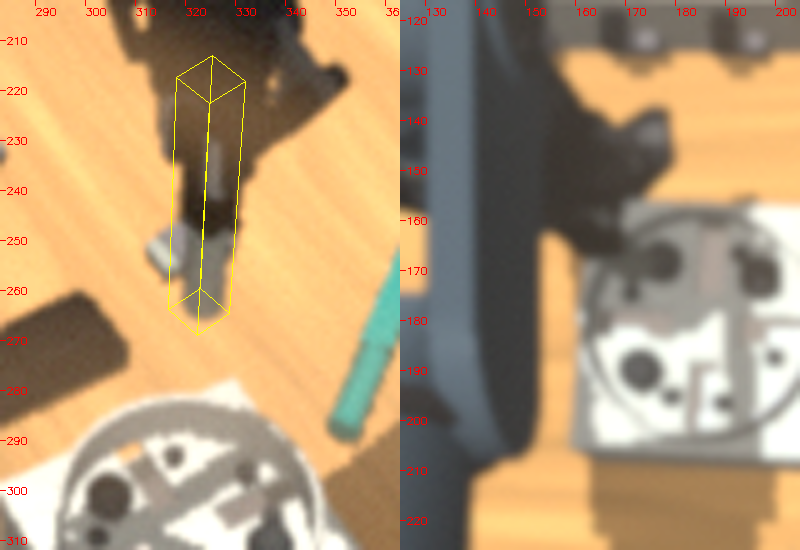

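In scene, the stick hangs straight in the grasp with its foot at about (322.5,263), some 112 mm below the TCP. I'll locate the beads by code from the first top picture.

```bash
cat >> h.py <<'E'
BC=np.array([.5873,.1768]); BY=np.radians(-1.4)
def inbox(X): d=X[:2]-BC; return np.array([np.cos(BY)*d[0]+np.sin(BY)*d[1],-np.sin(BY)*d[0]+np.cos(BY)*d[1]])*1000
def boxw(b,z): b=np.array(b)/1000; return np.array([BC[0]+np.cos(BY)*b[0]-np.sin(BY)*b[1],BC[1]+np.sin(BY)*b[0]+np.cos(BY)*b[1],z])
def beads(im,thr=80):
    g=cv2.cvtColor(im,cv2.COLOR_RGB2GRAY); m=(g<thr).astype(np.uint8)
    n,l,st,c=cv2.connectedComponentsWithStats(m)
    for i in range(1,n):
        if st[i,4]>=3:
            X=at_z("top",c[i],.068); b=inbox(X)
            if np.hypot(*b)<75: print("box mm",b.round(),"r",round(np.hypot(*b)),"area",st[i,4],"px",c[i].round(1))
E
python3 - <<'E'
from h import *
im=cv2.imread("pics/top0.png")[:,:,::-1]; beads(im)
p,R,s=now(); print(plan(p,R,boxw([0,0],.06+.117),mat([0,0,-1],-YV)))
E
```

```text
box mm [61. -2.] r 61 area 3 px [187.3 159.7]
box mm [35. 27.] r 44 area 35 px [177. 168.]
box mm [ 29. -30.] r 42 area 36 px [196.2 170.8]
box mm [-2. 63.] r 63 area 3 px [164. 180.]
box mm [-30.  35.] r 46 area 33 px [172.8 189.7]
[ 0.  -0.1 18.3 -0.   0.1 -0.2]
```

Emit:
carry_out:
  targets:
    - [[0,-0.1,1.5,0,0,0,1],[0,-0.1,3.5,0,0,0,1],[0,-0.1,6,0,0,0,1],[0,-0.1,8.5,0,0,0,1],[0,-0.1,11,0,0,0,1],[0,-0.1,13,0,0,0,1],[0,-0.1,14.7,0,0,0,1],[0,-0.1,16,0,0,0,1],[0,-0.1,17,0,0,0,1],[0,-0.1,17.5,0,0,0,1],[0,-0.1,17.7,0,0,0,1],[0,-0.1,17.7,0,0,0,1]]

```text
t: 9.9
tcp_pos: [0.5874, 0.1779, 0.1827]
tool_rot: [0.996, 0.085, -0.0, -0.0]
force: [-0.6, -0.6, -1.4]
finger_gap: 0.229
gripper_force: 51.8
```

Emit:
carry_out:
  targets:
    - [[0,0,0.1,0,0,0,1],[0,0,0.2,0,0,0,1],[0,0,0.2,0,0,0,1],[0,0,0.2,0,0,0,1]]

```text
t: 10.23
tcp_pos: [0.5873, 0.1782, 0.1811]
tool_rot: [0.996, 0.085, -0.0, -0.0]
force: [-0.7, -0.8, -0.5]
finger_gap: 0.23
gripper_force: 51.8
```

Emit:
carry_out:
  targets:
    - [[0,0,0.1,0,0,0,1],[0,0,0.1,0,0,0,1],[0,0,0.1,0,0,0,1]]

```text
t: 10.48
tcp_pos: [0.587, 0.1781, 0.1796]
tool_rot: [0.996, 0.085, -0.001, -0.0]
force: [0.2, -0.6, -1.9]
finger_gap: 0.226
gripper_force: 51.8
```

Emit:
carry_out:
  targets:
    - [[0,0,0.1,0,0,0,1],[0,0,0.1,0,0,0,1],[0,0,0.1,0,0,0,1]]

```text
t: 10.73
tcp_pos: [0.587, 0.1781, 0.1785]
tool_rot: [0.996, 0.085, -0.001, -0.0]
force: [0.4, 0.5, -1.0]
finger_gap: 0.231
gripper_force: 51.8
```

Emit:
carry_out:
  targets:
    - [[0,0,0.1,0,0,0,1],[0,0,0.1,0,0,0,1],[0,0,0.1,0,0,0,1]]

```text
t: 10.98
tcp_pos: [0.587, 0.1781, 0.1775]
tool_rot: [0.996, 0.085, -0.001, -0.0]
force: [-0.2, -0.0, -1.2]
finger_gap: 0.228
gripper_force: 51.8
```

Emit:
carry_out:
  targets:
    - [[0,0,0.1,0,0,0,1],[0,0,0.1,0,0,0,1],[0,0,0.1,0,0,0,1]]

```text
t: 11.23
tcp_pos: [0.587, 0.1781, 0.1765]
tool_rot: [0.996, 0.085, -0.001, -0.0]
force: [-0.4, 0.1, -0.5]
finger_gap: 0.226
gripper_force: 51.8
```

Emit:
carry_out:
  targets:
    - [[0,0,0.1,0,0,0,1],[0,0,0.1,0,0,0,1],[0,0,0.1,0,0,0,1]]

```text
t: 11.48
tcp_pos: [0.5873, 0.1781, 0.1758]
tool_rot: [0.996, 0.085, -0.0, -0.0]
force: [0.7, 0.3, -1.0]
finger_gap: 0.229
gripper_force: 51.8
```

Emit:
carry_out:
  targets:
    - [[0,0,0.1,0,0,0,1],[0,0,0.1,0,0,0,1],[0,0,0.1,0,0,0,1]]

```text
t: 11.73
tcp_pos: [0.5876, 0.1782, 0.1757]
tool_rot: [0.996, 0.085, 0.0, -0.0]
force: [-1.1, -0.5, 6.4]
finger_gap: 0.226
gripper_force: 52.5
```

Emit:
carry_out:
  targets:
    - [[0,0,0.1,0,0,0,1],[0,0,0.1,0,0,0,1],[0,0,0.1,0,0,0,1]]

```text
t: 11.98
tcp_pos: [0.5879, 0.1782, 0.1757]
tool_rot: [0.996, 0.085, 0.001, -0.0]
force: [-1.9, -0.2, 10.0]
finger_gap: 0.228
gripper_force: 53.2
```

Emit:
carry_out:
  targets:
    - [[0,0,-0.13,0,0,0,1],[0,0,-0.13,0,0,0,1],[0,0,-0.13,0,0,0,1]]

```text
t: 12.23
tcp_pos: [0.5876, 0.1782, 0.1757]
tool_rot: [0.996, 0.085, 0.0, -0.0]
force: [-0.7, -0.4, 5.9]
finger_gap: 0.228
gripper_force: 52.6
```

Emit:
carry_out:
  targets:
    - [[0,0,-0.03,0,0,0,1],[0,0,-0.03,0,0,0,1],[0,0,-0.03,0,0,0,1],[0,0,-0.03,0,0,0,1],[0,0,-0.03,0,0,0,1],[0,0,-0.03,0,0,0,1],[0,0,-0.03,0,0,0,1],[0,0,-0.03,0,0,0,1],[0,0,-0.03,0,0,0,1],[0,0,-0.03,0,0,0,1],[0,0,-0.03,0,0,0,1],[0,0,-0.03,0,0,0,1]]

```text
t: 13.23
tcp_pos: [0.5876, 0.1782, 0.1757]
tool_rot: [0.996, 0.085, 0.0, -0.0]
force: [-0.4, -0.7, 5.4]
finger_gap: 0.228
gripper_force: 52.6
```

```bash
python3 - <<'E'
from h import *
p,R,s=now(); print(p,s["t"],s["force"])
E
```

```text
[0.5876 0.1782 0.1757] 13.2333 [-0.4117 -0.6709  5.4309]
```

```bash
cat > gen.py <<'E'
import numpy as np
def P(r,f): return np.array([r*np.cos(np.radians(f)),r*np.sin(np.radians(f))])
def calls(start,pts):  # absolute tool-plane cm, 12 rows per call
    c=np.array(start,float)
    for i in range(0,len(pts),12):
        blk=[np.round(np.array(q)-c,1)+0. for q in pts[i:i+12]]
        print("; ".join(f"{a:g},{b:g}" for a,b in blk)); c=c+blk[-1]
    print("end",c)
E
python3 - <<'E'
from gen import *
pts=[P(5,100+12*k) for k in range(1,61)]
calls(np.round(P(5,100),1),pts); print(P(5,100)+[0,.1])
E
```

```text
-1,-0.3; -1.9,-0.8; -2.7,-1.4; -3.3,-2.3; -3.8,-3.2; -4.1,-4.2; -4.1,-5.2; -3.9,-6.3; -3.5,-7.2; -2.9,-8.1; -2.2,-8.8; -1.3,-9.4
1,-0.4; 2,-0.5; 3.1,-0.4; 4.1,-0.1; 5,0.4; 5.8,1; 6.4,1.9; 6.9,2.8; 7.2,3.8; 7.2,4.8; 7,5.9; 6.6,6.8
-0.6,0.9; -1.3,1.6; -2.2,2.2; -3.2,2.6; -4.2,2.7; -5.3,2.6; -6.3,2.3; -7.2,1.8; -8,1.2; -8.6,0.3; -9.1,-0.6; -9.4,-1.6
0,-1; 0.2,-2.1; 0.6,-3; 1.2,-3.9; 1.9,-4.6; 2.8,-5.2; 3.8,-5.6; 4.8,-5.7; 5.9,-5.6; 6.9,-5.3; 7.8,-4.8; 8.6,-4.2
0.6,0.9; 1.1,1.8; 1.4,2.8; 1.4,3.8; 1.2,4.9; 0.8,5.8; 0.2,6.7; -0.5,7.4; -1.4,8; -2.4,8.4; -3.4,8.5; -4.5,8.4
end [-0.9  4.9]
[-0.86824089  5.02403877]
```

Emit:
carry_out:
  targets:
    - [[0,0,-0.01,0,0,0,1],[0,0,-0.01,0,0,0,1],[0,0,-0.01,0,0,0,1]]

```text
t: 13.48
tcp_pos: [0.5875, 0.1782, 0.1757]
tool_rot: [0.996, 0.085, 0.0, -0.0]
force: [-0.8, 0.3, 4.3]
finger_gap: 0.226
gripper_force: 52.5
```

Now I'll raise the foot about 3 mm, move out along a slot, and do the first part of the sweep.

Emit:
carry_out:
  targets:
    - [[0,0,-0.2,0,0,0,1],[0,0,-0.42,0,0,0,1],[-0.1,0.8,-0.42,0,0,0,1],[-0.3,1.7,-0.42,0,0,0,1],[-0.5,2.6,-0.42,0,0,0,1],[-0.6,3.5,-0.42,0,0,0,1],[-0.8,4.3,-0.42,0,0,0,1],[-0.9,5,-0.42,0,0,0,1],[-0.9,5,-0.42,0,0,0,1]]

```text
t: 14.23
tcp_pos: [0.5868, 0.1254, 0.1794]
tool_rot: [0.996, 0.084, -0.001, -0.0]
force: [0.5, -0.1, -1.6]
finger_gap: 0.226
gripper_force: 51.7
```

Emit:
carry_out:
  targets:
    - [[-1,-0.3,0,0,0,0,1],[-1.9,-0.8,0,0,0,0,1],[-2.7,-1.4,0,0,0,0,1],[-3.3,-2.3,0,0,0,0,1],[-3.8,-3.2,0,0,0,0,1],[-4.1,-4.2,0,0,0,0,1],[-4.1,-5.2,0,0,0,0,1],[-3.9,-6.3,0,0,0,0,1],[-3.5,-7.2,0,0,0,0,1],[-2.9,-8.1,0,0,0,0,1],[-2.2,-8.8,0,0,0,0,1],[-1.3,-9.4,0,0,0,0,1]]

```text
t: 15.23
tcp_pos: [0.5585, 0.219, 0.1794]
tool_rot: [0.996, 0.086, -0.001, -0.0]
force: [0.7, 0.1, -1.1]
finger_gap: 0.225
gripper_force: 51.8
```

```bash
python3 - <<'E'
from h import *
p,R,s=now(); print(p,s["t"],s["force"],s["q"],inbox(p))
b=cams.snapshot("top"); cv2.imwrite("pics/t1.png",b[:,:,::-1]); beads(b)
E
```

```text
[0.5585 0.219  0.1794] 15.2333 [ 0.7408  0.0584 -1.0756] [0.1872 0.5812 1.5636 0.001  0.9977 1.5862] [-29.8048  41.4854]
box mm [ 29. -31.] r 42 area 29 px [196.7 171. ]
box mm [-55.   1.] r 55 area 3 px [183.7 198.7]
```

Emit:
carry_out:
  targets:
    - [[1,-0.4,0,0,0,0,1],[2,-0.5,0,0,0,0,1],[3.1,-0.4,0,0,0,0,1],[4.1,-0.1,0,0,0,0,1],[5,0.4,0,0,0,0,1],[5.8,1,0,0,0,0,1],[6.4,1.9,0,0,0,0,1],[6.9,2.8,0,0,0,0,1],[7.2,3.8,0,0,0,0,1],[7.2,4.8,0,0,0,0,1],[7,5.9,0,0,0,0,1],[6.6,6.8,0,0,0,0,1]]

```text
t: 16.28
tcp_pos: [0.6348, 0.1603, 0.1795]
tool_rot: [0.996, 0.085, -0.0, -0.0]
force: [0.1, 0.3, -1.5]
finger_gap: 0.224
gripper_force: 51.7
```

Emit:
carry_out:
  targets:
    - [[-0.6,0.9,0,0,0,0,1],[-1.3,1.6,0,0,0,0,1],[-2.2,2.2,0,0,0,0,1],[-3.2,2.6,0,0,0,0,1],[-4.2,2.7,0,0,0,0,1],[-5.3,2.6,0,0,0,0,1],[-6.3,2.3,0,0,0,0,1],[-7.2,1.8,0,0,0,0,1],[-8,1.2,0,0,0,0,1],[-8.6,0.3,0,0,0,0,1],[-9.1,-0.6,0,0,0,0,1],[-9.4,-1.6,0,0,0,0,1]]

```text
t: 17.28
tcp_pos: [0.538, 0.1626, 0.1795]
tool_rot: [0.996, 0.085, -0.001, -0.0]
force: [-0.2, -0.1, -1.4]
finger_gap: 0.226
gripper_force: 51.8
```

Emit:
carry_out:
  targets:
    - [[0,-1,0,0,0,0,1],[0.2,-2.1,0,0,0,0,1],[0.6,-3,0,0,0,0,1],[1.2,-3.9,0,0,0,0,1],[1.9,-4.6,0,0,0,0,1],[2.8,-5.2,0,0,0,0,1],[3.8,-5.6,0,0,0,0,1],[4.8,-5.7,0,0,0,0,1],[5.9,-5.6,0,0,0,0,1],[6.9,-5.3,0,0,0,0,1],[7.8,-4.8,0,0,0,0,1],[8.6,-4.2,0,0,0,0,1]]

```text
t: 18.28
tcp_pos: [0.6178, 0.2179, 0.1792]
tool_rot: [0.996, 0.085, -0.001, -0.001]
force: [0.4, 0.6, -1.3]
finger_gap: 0.228
gripper_force: 51.7
```

Emit:
carry_out:
  targets:
    - [[0.6,0.9,0,0,0,0,1],[1.1,1.8,0,0,0,0,1],[1.4,2.8,0,0,0,0,1],[1.4,3.8,0,0,0,0,1],[1.2,4.9,0,0,0,0,1],[0.8,5.8,0,0,0,0,1],[0.2,6.7,0,0,0,0,1],[-0.5,7.4,0,0,0,0,1],[-1.4,8,0,0,0,0,1],[-2.4,8.4,0,0,0,0,1],[-3.4,8.5,0,0,0,0,1],[-4.5,8.4,0,0,0,0,1]]

```text
t: 19.28
tcp_pos: [0.5859, 0.126, 0.1797]
tool_rot: [0.996, 0.085, -0.0, 0.0]
force: [1.0, -0.5, -1.2]
finger_gap: 0.225
gripper_force: 51.8
```

```bash
python3 - <<'E'
from h import *
p,R,s=now(); print(p,s["t"],s["force"],inbox(p))
a=cams.snapshot("scene");b=cams.snapshot("top"); cv2.imwrite("pics/t2.png",b[:,:,::-1]);cv2.imwrite("pics/s2.png",a[:,:,::-1])
st=lambda im:cv2.convertScaleAbs(im,alpha=1.2)
cv2.imwrite("pics/stir.png",np.hstack([crop(st(a),280,262,80,80,5),crop(st(b),148,142,80,80,5)]))
E
```

```text
[0.5859 0.126  0.1797] 19.2833 [ 0.9942 -0.5435 -1.168 ] [ -0.1132 -50.8355]
```

View pics/stir.png

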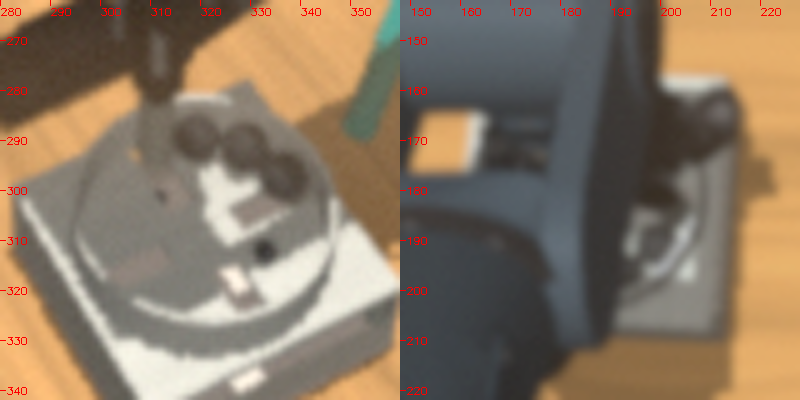

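The scene crop shows the three large beads in front of the stick at (319,289), (328,292) and (336,297). One small bead is on the deck at (332,312), and there is a dark spot at (312,301). Locating both.

```bash
python3 - <<'E'
from h import *
for q in [(332.3,311.7),(311.8,300.5)]:
    for z in(.066,.011): print(q,z,inbox(at_z("scene",np.array(q)-.5+0,z)))
a=cv2.imread("pics/s2.png",0)
print(a[296:306,305:322]); print(a[308:317,326:339])
E
```

```text
(332.3, 311.7) 0.066 [-21.268  24.026]
(332.3, 311.7) 0.011 [-42.6251  -4.213 ]
(311.8, 300.5) 0.066 [  7.9663 -30.876 ]
(311.8, 300.5) 0.011 [-11.613  -62.4537]
[[107 106 105 103  99  98  98  99 100 101 103 106 106 110 126 160 168]
 [106 106 107 105 103  99 102 103 105 107 106 102 108 106 127 168 182]
 [107 109 105 107 104 106 103 106 111 112 111 104 106 108 124 162 182]
 [105 105 107 109 106 104 100 106 110 116 112 108 104 105 119 150 176]
 [107 108 108 107 106 102  88  88 103 110 113 112 105 103 108 131 167]
 [108 105 106 107 105 101  90  81  97 112 114 112 109 100 104 119 157]
 [107 107 106 104 105 104 101  91 100 111 111 113 109 106 106 119 156]
 [104 105 106 106 104 104 106 103 107 111 110 110 106 105 109 127 169]
 [104 104 103 106 105 106 105 107 108 107 109 107 105 107 110 131 174]
 [103 105 104 105 106 106 104 106 107 105 107 106 106 106 109 129 164]]
[[192 188 174 165 157 137 124 110 103 106 104 107 103]
 [188 177 166 141 124 106  96  94  97 102 104 106 104]
 [166 141 125 110  97  79  66  69  83  97 105 106 105]
 [125 112 106 102  90  63  52  52  69  91 104 107 116]
 [106 105 105 100  88  62  48  57  63  87 107 115 142]
 [105 106 105 104  99  75  62  63  77 107 130 146 172]
 [120 119 109 107 107  95  88  92 118 147 171 181 189]
 [159 155 125 116 133 139 134 144 167 184 190 193 199]
 [197 187 153 135 167 181 182 184 191 196 199 197 199]]
```

```bash
python3 - <<'E'
from gen import *
pts=[P(4.1,100),P(3.2,98)]+[P(3.2,100-15*k) for k in range(1,20)]+[P(3.2,-188)]*3
calls([-.9,4.9],pts)
E
```

```text
0.2,-0.9; 0.5,-1.7; 1.2,-1.7; 2,-1.9; 2.7,-2.3; 3.4,-2.8; 3.8,-3.5; 4.1,-4.3; 4.1,-5.2; 3.9,-6; 3.5,-6.7; 3,-7.4
-0.7,-0.4; -1.5,-0.7; -2.4,-0.7; -3.2,-0.5; -3.9,-0.1; -4.6,0.4; -5,1.1; -5.3,1.9; -5.3,2.8; -5.3,2.9; -5.3,2.9; -5.3,2.9
end [-3.2  0.4]
```

Emit:
carry_out:
  targets:
    - [[0.2,-0.9,0,0,0,0,1],[0.5,-1.7,0,0,0,0,1],[1.2,-1.7,0,0,0,0,1],[2,-1.9,0,0,0,0,1],[2.7,-2.3,0,0,0,0,1],[3.4,-2.8,0,0,0,0,1],[3.8,-3.5,0,0,0,0,1],[4.1,-4.3,0,0,0,0,1],[4.1,-5.2,0,0,0,0,1],[3.9,-6,0,0,0,0,1],[3.5,-6.7,0,0,0,0,1],[3,-7.4,0,0,0,0,1]]

```text
t: 20.38
tcp_pos: [0.6028, 0.2062, 0.1794]
tool_rot: [0.996, 0.085, -0.001, -0.0]
force: [0.6, -0.4, -1.6]
finger_gap: 0.225
gripper_force: 51.7
```

Emit:
carry_out:
  targets:
    - [[-0.7,-0.4,0,0,0,0,1],[-1.5,-0.7,0,0,0,0,1],[-2.4,-0.7,0,0,0,0,1],[-3.2,-0.5,0,0,0,0,1],[-3.9,-0.1,0,0,0,0,1],[-4.6,0.4,0,0,0,0,1],[-5,1.1,0,0,0,0,1],[-5.3,1.9,0,0,0,0,1],[-5.3,2.8,0,0,0,0,1],[-5.3,2.9,0,0,0,0,1],[-5.3,2.9,0,0,0,0,1],[-5.3,2.9,0,0,0,0,1]]

```text
t: 21.38
tcp_pos: [0.5589, 0.167, 0.1801]
tool_rot: [0.996, 0.085, 0.002, -0.0]
force: [5.2, -0.6, -0.7]
finger_gap: 0.224
gripper_force: 51.7
```

```bash
cat >> h.py <<'E'
def sbeads(a,thr=85):  # dark/clay blobs in scene inside the rim
    g=cv2.cvtColor(a,cv2.COLOR_RGB2GRAY); m=np.zeros_like(g)
    poly=np.array([proj("scene",boxw([64*np.cos(t),64*np.sin(t)],.062)) for t in np.linspace(0,6.28,40)]).round().astype(np.int32)
    cv2.fillPoly(m,[poly],1); m=((g<thr)&(m>0)).astype(np.uint8)
    n,l,st,c=cv2.connectedComponentsWithStats(m)
    for i in range(1,n):
        if st[i,4]>=2: print("area",st[i,4],"wh",st[i,2:4],"px",c[i].round(1),"box",inbox(at_z("scene",c[i],.068)).round(),"min",g[l==i].min())
E
python3 - <<'E'
from h import *
print("before"); sbeads(cv2.imread("pics/s2.png")[:,:,::-1])
p,R,s=now(); print(p,s["t"],s["force"],inbox(p))
a=cams.snapshot("scene"); cv2.imwrite("pics/s3.png",a[:,:,::-1]); sbeads(a)
E
```

```text
before
area 161 wh [28 15] px [328.  293.5] box [-41. -26.] min 60
area 16 wh [4 4] px [332.5 311.5] box [-22.  27.] min 49
[0.5589 0.167  0.1801] 21.3833 [ 5.2157 -0.6303 -0.7169] [-28.1676 -10.4716]
area 84 wh [19  9] px [319.4 290.5] box [-26. -45.] min 62
area 49 wh [8 9] px [334.3 295.8] box [-52. -12.] min 58
area 6 wh [3 2] px [339.  306.5] box [-44.  22.] min 64
```

Emit:
carry_out:
  targets:
    - [[1,-0.1,0,0,0,0,1],[2,-0.2,0,0,0,0,1],[3.2,-0.4,0,0,0,0,1],[3.2,-0.4,0,0,0,0,1],[3.2,-0.4,0,0,0,0,1]]

```text
t: 21.85
tcp_pos: [0.5855, 0.177, 0.1784]
tool_rot: [0.996, 0.085, -0.003, -0.0]
force: [-0.4, -0.2, -1.6]
finger_gap: 0.23
gripper_force: 51.6
```

```bash
python3 - <<'E'
from h import *
p,R,s=now(); print(p,s["t"],s["force"],inbox(p))
a=cams.snapshot("scene"); cv2.imwrite("pics/s4.png",a[:,:,::-1])
for t in(70,85,95): print(t); sbeads(a,t)
g=cv2.cvtColor(a,cv2.COLOR_RGB2GRAY)[282:324,296:346]; np.set_printoptions(linewidth=250)
for r,row in zip(range(282,324),g): print(r,"".join(" .:-=+*#%@"[min(9,int((255-v)/22))] for v in row))
E
```

```text
[0.5855 0.177  0.1784] 21.85 [-0.3914 -0.2477 -1.6256] [-1.8008  0.1976]
70
area 80 wh [16 10] px [321.7 292.1] box [-29. -38.] min 46
area 41 wh [8 8] px [334.1 295.2] box [-52. -13.] min 58
area 3 wh [2 2] px [340.3 306.3] box [-48.  23.] min 67
85
area 144 wh [19 20] px [320.4 292.7] box [-24. -38.] min 46
area 58 wh [10 10] px [334.  295.6] box [-51. -12.] min 58
area 12 wh [4 4] px [340.1 305.7] box [-48.  21.] min 67
area 2 wh [1 2] px [324.  306.5] box [-10.   3.] min 82
95
area 319 wh [32 22] px [325.6 296.8] box [-30. -20.] min 46
area 5 wh [2 3] px [311.6 300.8] box [  9. -27.] min 83
area 16 wh [5 9] px [297.9 316.9] box [64. -2.] min 88
area 2 wh [1 2] px [302.  322.5] box [63. 17.] min 94
282 +==============--=*#%%%@%%%%%%%%%%%%%%%%%%%#*+==++
283 ===========---=+++##%%%%@%%%%%%@%%%%%%%%%%#*++===+
284 =========--==++**##%%%%@%%%#%%%%%%%%%%%%#*++++====
285 =======--==+****##%%%%%@@%%#%%%%%%%%%%%#*++====+==
286 ======--=+*****##%%%%%%@%%%#%%%%%%%%%%#**+++======
287 ========+*****##%%###%%%@%##%%@@%%%%##****++==++==
288 ======+*******#%%%##%%%@@%%#%%%@@%###*******+=====
289 
[... 1220 characters left out ...]
*****+******************+-::::::::::--==
312 #****************##***************+-:::::::::::-=+
313 #**********************************+-:::::::::-=+*
314 ##*#*******************************+-:::::::::-=**
315 ####************************+===+**+-:::::::::=+**
316 ####***********************+=:::=**+-::::::::-+*#*
317 *####***********************+-::-+*+-:::::::-=*##*
318 *####************************=:::=*+-::::::-=**##*
319 *#####***********************+-::-++-::::--=**####
320 +*#####***********************+-=+**+-::-=+**####*
321 =+*####************************+*****+--=+**#####*
322 =-=*######**#*************************++****###*#*
323 =--+########**********#*******************#####***
```

```bash
python3 - <<'E'
from gen import *
pts=[P(r,-90) for r in(1,2,3,4,5)]+[P(5,-90-11*k) for k in range(1,15)]+[P(5,-244)]
calls([0,0],pts)
E
```

```text
0,-1; 0,-2; 0,-3; 0,-4; 0,-5; -1,-4.9; -1.9,-4.6; -2.7,-4.2; -3.5,-3.6; -4.1,-2.9; -4.6,-2; -4.9,-1.1
-0.1,0.9; 0,1.9; 0.2,2.8; 0.6,3.7; 1.2,4.4; 1.9,5.1; 2.7,5.6; 2.7,5.6
end [-2.2  4.5]
```

Emit:
carry_out:
  targets:
    - [[0,-1,0,0,0,0,1],[0,-2,0,0,0,0,1],[0,-3,0,0,0,0,1],[0,-4,0,0,0,0,1],[0,-5,0,0,0,0,1],[-1,-4.9,0,0,0,0,1],[-1.9,-4.6,0,0,0,0,1],[-2.7,-4.2,0,0,0,0,1],[-3.5,-3.6,0,0,0,0,1],[-4.1,-2.9,0,0,0,0,1],[-4.6,-2,0,0,0,0,1],[-4.9,-1.1,0,0,0,0,1]]

```text
t: 22.9
tcp_pos: [0.5365, 0.1785, 0.1797]
tool_rot: [0.996, 0.085, -0.001, -0.0]
force: [0.6, 0.2, -1.4]
finger_gap: 0.227
gripper_force: 51.5
```

Emit:
carry_out:
  targets:
    - [[-0.1,0.9,0,0,0,0,1],[0,1.9,0,0,0,0,1],[0.2,2.8,0,0,0,0,1],[0.6,3.7,0,0,0,0,1],[1.2,4.4,0,0,0,0,1],[1.9,5.1,0,0,0,0,1],[2.7,5.6,0,0,0,0,1],[2.7,5.6,0,0,0,0,1],[2.7,5.6,0,0,0,0,1]]

```text
t: 23.65
tcp_pos: [0.5743, 0.1289, 0.1794]
tool_rot: [0.996, 0.085, -0.0, -0.0]
force: [-0.4, 0.1, -1.7]
finger_gap: 0.229
gripper_force: 51.5
```

```bash
cat >> h.py <<'E'
def asc(a):
    g=cv2.cvtColor(a,cv2.COLOR_RGB2GRAY)[280:328,294:348]
    for r,row in zip(range(280,328),g): print(r,"".join(" .:-=+*#%@"[min(9,int((255-v)/22))] for v in row))
E
python3 - <<'E'
from h import *
p,R,s=now(); print(p,s["t"],s["force"],inbox(p))
a=cams.snapshot("scene"); cv2.imwrite("pics/s5.png",a[:,:,::-1])
sbeads(a,85);asc(a)
E
```

```text
[0.5743 0.1289 0.1794] 23.65 [-0.3807  0.1111 -1.654 ] [-11.851  -48.2097]
area 186 wh [13 25] px [302.5 302.8] box [ 34. -33.] min 43
280 %%##**+==========+*#%%%%%#+===++*****++==========+++==
281 ##**+==========+++*#%%%%#*=====++++***++====+=====++++
282 **+===========+++*#######**++++=====+**++====+====+++*
283 +============++***########*****++++==+**++=+++=+==++*#
284 ===========++*****########*********+++**++++*+++++**##
285 =========++*******########********************++**####
286 =======++*********########******************##***#####
287 ======++**********#######********************##*######
288 ======+***********#######*++******************########
289 ====++**#####*****######*+-==+++***************#######
290 ===++**#######*+**######*+------=+++************######
291 ==++**##%%%%%%*++*#######*=---------=+*****#*#**######
292 =++**##%%%%%%%#++*#######**+=-:------=+****#####*#####
293 ++**###%%%%%%%%#**#######***+----------+***######*####
294 ***###%%%%%%%%%%#######*****+=----------+***##########
295 ***###%%%%%%%%%%#####********+=----------+***#########
296 ***###%%%%%%%%%%#
[... 1166 characters left out ...]
#*+=*###******************+=-:-=***+--::::::::-+*-:
317 -=*##*==+*********************+-::-+*+-:::::::::-+*+-:
318 -=*###*===+********************=:::-=-:::::::::-+**+-:
319 =-+*###*===+*******************+-::-+=::::::::-+**+-::
320 +--+####*+==+*******************+==+*+-:::::--+*#*=-::
321 *=-=*####*+==++***************++++****=-:::-=+*##+-:::
322 #*--=*####*++==++***********+=-=+****++=---=+*##*+-:::
323 ##+--+######*+====+++*****+=--:-=++++==--=+**##*+-::::
324 %#*=-=+*#####**++=====+++=--::::-====-==+***##*+-:::::
325 #%#+---+*######**+++==-==---:------==++****#**+-::::--
326 %%#*=--=+*#######***++++====--===+++*****#***+=-::--=+
327 %###*-:--=**#####**********+++**************=--:--=+**
```

The large beads now sit at (304,294), (300,302) and (303,311), and no small bead is visible on the open part of the deck. I'll lift clear so the top camera can check the areas hidden by the rim.

Emit:
carry_out:
  targets:
    - [[0,0,-2,0,0,0,1],[0,0,-5,0,0,0,1],[0,0,-8,0,0,0,1],[0,0,-11,0,0,0,1],[-0.3,2,-13.5,0,0,0,1],[-0.7,5,-15,0,0,0,1],[-1.2,8.5,-15,0,0,0,1],[-1.7,12,-15,0,0,0,1],[-2.2,15.5,-15,0,0,0,1],[-2.6,18.7,-15,0,0,0,1],[-2.6,18.7,-15,0,0,0,1],[-2.6,18.7,-15,0,0,0,1]]

```text
t: 24.7
tcp_pos: [0.5791, -0.0609, 0.329]
tool_rot: [0.996, 0.084, -0.001, -0.001]
force: [-0.9, 0.2, -1.7]
finger_gap: 0.229
gripper_force: 51.6
```

```bash
python3 - <<'E'
from h import *
p,R,s=now(); print(p,s["t"],s["force"])
b=cams.snapshot("top");a=cams.snapshot("scene"); cv2.imwrite("pics/t6.png",b[:,:,::-1]);cv2.imwrite("pics/s6.png",a[:,:,::-1])
beads(b); cv2.imwrite("pics/check.png",np.hstack([crop(a,280,262,80,80,5),crop(b,148,142,80,80,5)]))
E
```

```text
[ 0.5791 -0.0609  0.329 ] 24.7 [-0.9057  0.2389 -1.6931]
box mm [52. -1.] r 52 area 27 px [186.9 162.8]
box mm [ 43. -29.] r 52 area 16 px [196.3 166.2]
```

View pics/check.png

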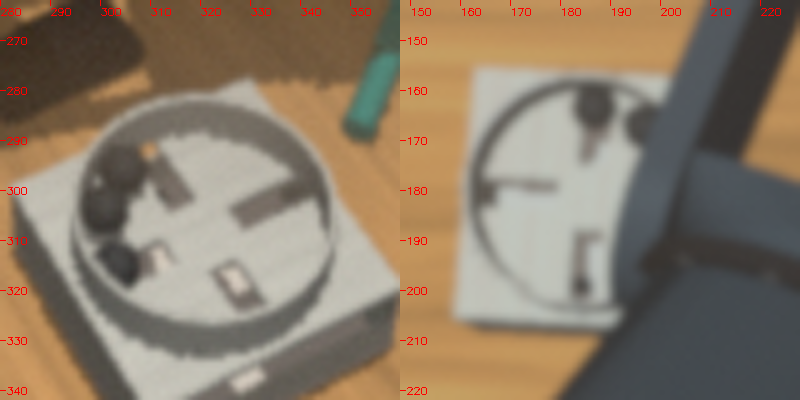

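The crops show the large beads at the rim: (187,163) and (196,166) in top, and (303,295), (299,303) and (302,313) in scene. There is a dark spot at top (184,198), at the end of the -x slot. Checking whether it is in the tray or on the deck.

```bash
python3 - <<'E'
from h import *
a=cv2.imread("pics/s6.png",0);b=cv2.imread("pics/t6.png",0);b0=cv2.imread("pics/top0.png",0)
print(b[192:204,178:191]);print(b0[192:204,178:191])
for z in(.066,.055,.011):
    X=at_z("top",(184,198.3),z); print(z,inbox(X),proj("scene",X))
u,v=proj("scene",at_z("top",(184,198.3),.066)).astype(int); print(a[v-5:v+6,u-6:u+7])
g=np.load("grasp.npz"); p,R,s=now(); T=g["p"]+g["R"]@[.003,0,-.14]; print(T,plan(np.array([.580,-.0605,.329]),R,T,g["R"]))
E
```

```text
[[192 191 190 181 158 134 134 158 182 189 185 163 127]
 [192 191 189 178 155 132 134 159 183 191 185 161 121]
 [192 191 188 176 152 132 134 159 182 190 184 159 117]
 [192 191 188 174 151 130 133 158 182 190 183 157 115]
 [192 191 188 173 146 124 125 151 178 188 182 155 112]
 [192 191 186 168 137 110 108 136 167 185 180 154 111]
 [192 191 186 165 129  96  89 116 154 180 180 154 110]
 [192 191 185 163 126  93  84 107 147 178 181 155 112]
 [189 189 184 164 131 106 101 119 152 177 180 155 112]
 [181 181 176 162 141 125 125 139 159 174 173 150 110]
 [165 163 161 156 147 137 137 145 154 159 152 134 106]
 [161 155 151 151 147 141 139 140 142 141 135 128 118]]
[[139 147 151 150 136 117 118 138 158 165 166 166 167]
 [122 122 128 133 126 114 117 139 157 163 161 160 161]
 [ 98  93 101 116 120 113 117 138 154 153 143 139 144]
 [ 91  82  92 111 117 113 118 136 148 138 117 108 117]
 [109 102 111 121 120 113 118 135 143 129 101  86  99]
 [138 133 137 135 123 114 121 139 148 135 110  96 105]
 [158 156 155 142 123 116 129 148 157 150 135 126 131]
 [165 165 160 145 123 119 136 155 164 161 155 151 153]
[... 323 characters left out ...]
5.2244  13.5057] [336.1259 315.7816]
[[182 182 178 169 145 131 114 102 100  97  98 115 144]
 [181 181 184 181 176 166 140 110  98  95  96  95 118]
 [181 183 183 184 182 178 158 127 104  98  91  91 101]
 [184 184 183 180 173 166 148 125 104  98  92  91  93]
 [184 179 172 165 147 135 115 103  95  92  90  87  89]
 [173 163 146 131 117 103  95  89  89  86  90  87  89]
 [144 128 117 111 107  93  86  84  84  87  90  92  88]
 [117 112 111 112 106  95  87  86  92 101 111 119 100]
 [111 112 112 111 109 103  99 105 115 140 153 157 122]
 [111 111 110 112 110 116 130 143 153 173 180 176 143]
 [112 113 118 125 128 145 167 178 181 183 185 183 165]]
[ 0.531  -0.1899  0.2616] [-7.  11.9  6.7 -0.1 30.1  0. ]
```

The scene pixel there is pale (84 or more), so the bead lies in the tray. I'll go above the rest and check the whole deck from the top.

Emit:
carry_out:
  targets:
    - [[-0.5,1,0,0,4,0,1],[-1.5,2.5,0.5,0,8,0,1],[-2.5,4.5,1.2,0,12,0,1],[-3.5,6.5,2.2,0,16,0,1],[-4.5,8.5,3.4,0,20,0,1],[-5.5,10,4.6,0,24,0,1],[-6.3,11.2,5.8,0,27,0,1],[-7,11.9,6.7,0,30,0,1],[-7,11.9,6.7,0,30.1,0,1],[-7,11.9,6.7,0,30.1,0,1],[-7,11.9,6.7,0,30.1,0,1]]

```text
t: 25.72
tcp_pos: [0.5314, -0.1879, 0.263]
tool_rot: [0.962, 0.083, 0.258, -0.023]
force: [-0.3, -0.3, -0.2]
finger_gap: 0.231
gripper_force: 51.6
```

```bash
python3 - <<'E'
from h import *
g=np.load("grasp.npz"); p,R,s=now(); print(p,s["t"],s["q"],s["force"]); print(plan(p,R,g["p"]+g["R"]@[.003,0,-.14],g["R"]))
b=cams.snapshot("top");a=cams.snapshot("scene");cv2.imwrite("pics/t7.png",b[:,:,::-1]);cv2.imwrite("pics/s7.png",a[:,:,::-1])
for t in(85,105,120): print(t);beads(b,t)
sbeads(a,80)
G=cv2.cvtColor(b,cv2.COLOR_RGB2GRAY)[155:208,158:216]
for r,row in zip(range(155,208),G): print(r,"".join(" .:-=+*#%@"[min(9,int((255-v)/22))] for v in row))
E
```

```text
[ 0.5314 -0.1879  0.263 ] 25.7167 [-0.7433  0.3293  1.8889  0.665   0.6995  0.1855] [-0.3454 -0.3348 -0.2337]
[-0.1  0.2  0.1 -0.1 -0.1  0.1]
85
box mm [52. -1.] r 52 area 24 px [186.9 162.9]
box mm [ 40. -32.] r 51 area 21 px [197.4 167.2]
box mm [ 17. -49.] r 51 area 10 px [202.4 175.2]
105
box mm [53.  0.] r 53 area 48 px [186.5 162.5]
box mm [ 30. -38.] r 49 area 83 px [199.1 170.5]
box mm [-1. 63.] r 63 area 12 px [163.8 179.8]
box mm [-54.   2.] r 54 area 4 px [183.5 198.5]
120
box mm [39. 27.] r 47 area 133 px [177.3 166.8]
box mm [ 30. -38.] r 49 area 105 px [199.1 170.5]
box mm [-54.   1.] r 54 area 9 px [183.7 198.6]
area 107 wh [12 16] px [302.  300.9] box [ 32. -39.] min 56
area 42 wh [8 9] px [303.8 313.8] box [47. -3.] min 54
155 ====------------------====================================
156 ====--:::::--:::-------============-------================
157 ====--:::::::::::----=============---------------------===
158 ====-:::::::::::--===++********++==---:::::::::::::::--===
159 ===--:::::::::--==+*******######*++==--:::::::::::::::-=++
160 ===--:::::::--==+****++=+*#####
[... 2288 characters left out ...]
:-=+*+=
197 --:::::::-----:::::::::-+**+-::::::::::--=++=-::::::-=+*+=
198 =-:::::::::-----:::::::-+*#*=-::::::---=+++=-:::::::-=+*+=
199 --::::::::::-----::::::-+##*=-::::---==+++=--:::::::-=+++=
200 --:::::::::::----::::::-+**+=-:::--==++++=--:::::::-=++++=
201 --::::::::::::----------=++==----==++++=--:::::::::-=++++=
202 --:::::::::::::--------==++======++++=--:::::::::::-=+*++=
203 --:::::::::::::::----=====+===++++==--:::::::::::::-=+*++=
204 =-:::::::::::::::::-----=========---:::::::::::::::-=+*++=
205 =---====--------------------------:::::::::::::::::-+***+=
206 ===+++++++++=================------------:-:::::::--+***++
207 ===++****************++++++++++++==============---==+***+=
```

The deck is clear: only the three large beads remain, at box (52,-1), (40,-32) and (17,-49) mm. Laying the stick back in the rest.

Emit:
carry_out:
  targets:
    - [[0,0.1,1.5,0,0,0,1],[0,0.1,3.5,0,0,0,1],[0,0.1,5.5,0,0,0,1],[0,0.1,7.5,0,0,0,1],[0,0.1,9.3,0,0,0,1],[0,0.1,10.8,0,0,0,1],[0,0.1,12,0,0,0,1],[0,0.1,12.8,0,0,0,1],[0,0.1,13.2,0,0,0,1],[0,0.1,13.4,0,0,0,1],[0,0.1,13.4,0,0,0,1]]

```text
t: 26.73
tcp_pos: [0.5972, -0.1783, 0.1465]
tool_rot: [0.962, 0.082, 0.258, -0.022]
force: [-0.3, -0.7, -0.8]
finger_gap: 0.228
gripper_force: 51.6
```

```bash
python3 - <<'E'
from h import *
g=np.load("grasp.npz"); p,R,s=now(); print(p,s["t"],s["force"]); print(plan(p,R,g["p"],g["R"]))
E
```

```text
[ 0.5972 -0.1783  0.1465] 26.7333 [-0.2846 -0.7172 -0.8394]
[-0.4  0.   0.7 -0.  -0.1  0. ]
```

Emit:
carry_out:
  targets:
    - [[-0.1,0,0.2,0,0,0,1],[-0.2,0,0.4,0,0,0,1],[-0.3,0,0.5,0,0,0,1],[-0.3,0,0.5,0,0,0,1]]

```text
t: 27.07
tcp_pos: [0.5965, -0.1785, 0.1404]
tool_rot: [0.962, 0.082, 0.258, -0.022]
force: [-0.5, -0.3, -1.4]
finger_gap: 0.232
gripper_force: 51.6
```

Emit:
carry_out:
  targets:
    - [[0,0,0.1,0,0,0,1],[0,0,0.1,0,0,0,1],[0,0,0.1,0,0,0,1]]

```text
t: 27.32
tcp_pos: [0.5973, -0.1784, 0.1396]
tool_rot: [0.962, 0.082, 0.258, -0.022]
force: [-0.7, 0.1, -1.3]
finger_gap: 0.223
gripper_force: 51.6
```

Emit:
carry_out:
  targets:
    - [[0,0,0.1,0,0,0,1],[0,0,0.1,0,0,0,1],[0,0,0.1,0,0,0,1]]

```text
t: 27.57
tcp_pos: [0.5978, -0.1784, 0.1392]
tool_rot: [0.962, 0.082, 0.258, -0.022]
force: [-2.6, -0.3, 2.8]
finger_gap: 0.225
gripper_force: 52.0
```

Emit:
carry_out:
  targets:
    - [[-0.1,0,0,0,0,0,1],[-0.1,0,0,0,0,0,1],[-0.1,0,0,0,0,0,1]]

```text
t: 27.82
tcp_pos: [0.5973, -0.1785, 0.1389]
tool_rot: [0.962, 0.082, 0.259, -0.022]
force: [-3.2, -0.2, 5.5]
finger_gap: 0.229
gripper_force: 52.4
```

Emit:
carry_out:
  targets:
    - [[0,0,0,0,0,0,2.3],[0,0,0,0,0,0,2.3],[0,0,0,0,0,0,2.6],[0,0,0,0,0,0,3],[0,0,0,0,0,0,4],[0,0,0,0,0,0,5],[0,0,0,0,0,0,6],[0,0,0,0,0,0,6],[0,0,0,0,0,0,6],[0,0,0,0,0,0,6]]

```text
t: 28.65
tcp_pos: [0.597, -0.1784, 0.1382]
tool_rot: [0.962, 0.082, 0.258, -0.022]
force: [-0.8, -0.5, 0.1]
finger_gap: 0.701
gripper_force: 0.0
```

Emit:
carry_out:
  targets:
    - [[0,0,-0.7,0,0,0,6],[0,0,-2,0,0,0,6],[0,0,-4,0,0,0,6],[0,0,-6.5,0,0,0,6],[0,0,-9,0,0,0,6],[0,0,-11.5,0,0,0,6],[0,0,-14,0,0,0,6],[0,0,-14,0,0,0,6],[0,0,-14,0,0,0,6]]

```text
t: 29.4
tcp_pos: [0.5278, -0.1909, 0.261]
tool_rot: [0.962, 0.082, 0.259, -0.021]
force: [-1.2, -0.4, 0.2]
finger_gap: 0.704
gripper_force: 0.0
```

```bash
python3 - <<'E'
from h import *
p,R,s=now(); print(p,s["t"],s["force"])
a=cams.snapshot("scene");a0=cv2.imread("pics/scene0.png",0); g=cv2.cvtColor(a,cv2.COLOR_RGB2GRAY)
b=cams.snapshot("top"); beads(b)
d=cv2.absdiff(g,a0); print("stick region diff",d[200:250,234:284].mean(),(d[200:250,234:284]>40).sum())
for r in range(194,250): print(r,"".join(" .:-=+*#%@"[min(9,int((255-v)/26))] for v in g[r,232:272]),"|","".join(" .:-=+*#%@"[min(9,int((255-v)/26))] for v in a0[r,232:272]))
E
```

```text
[ 0.5278 -0.1909  0.261 ] 29.4 [-1.2326 -0.4398  0.224 ]
stick region diff 11.6456 141
194 *******************############**++===== | *****************##############***++====
195 *****************############*+++======= | #***********#################**+++======
196 **************#############**+========== | #*********##################*++=========
197 #**********################*+=========== | ##****######################*+==========
198 ******######################*+===-====== | ###*#########################*+=========
199 ##**################***######*+==-====== | ##############################*+========
200 ###################*++*#######*+==--==== | ##########%%#######***########*+========
201 ################**++==*########*==--==== | %#####%%%%%%%####**++*########*+========
202 %####%%%%#%###*++====+*########*==---=== | %%%%%%%%%%%%##**+++=+*########*+========
203 %%%%%%%%%%##*++======+########*+=-=---== | %%%%%%%%%####*++====+##%######*=========
204 #%%%%%%###*++========*########*=====---= | #%%%%%%%##**++=====+*#%%%#####+=========
205 *#%%%###*+====--====+#%%%%####+=-------= 
[... 3214 characters left out ...]
 ==+***##****##############*++++++***#*+= | ==+***###**###%%%#########*+++++***###*+
243 -==**####**##############*++++++**#**+=- | ==+*#####################**++++**###*+==
244 -==+**################***+++++**##**+=== | ===+*###################**++****###*++==
245 --==+*###############**+++++***#**++==== | ====+*###############*********###**++===
246 ---=+*##############*+++++**##**++====== | ====+*##############***+++**###**+===+==
247 ---==+*###########**+++++**##*+========= | -===+**############**+++***###*+========
248 ----=+**########**+++++***#**+========== | --===+**#########***++***###*+==========
249 ----==+**#####**++++++**##*+============ | --====+**######***+++**####*+===========
```

```bash
python3 -c "
from station import sign_off
print(sign_off())"
```

```text
the job is handed in; nothing more can be done
None
```

The job is handed in at about 29.5 s: I set the stick's foot on the deck and held it at roughly 6–7 N (one brief peak near 11 N while finding the force), stirred until only the three large beads remained, then laid it back in its rest foot down and let go; I never saw all five small beads in the tray, only that the deck was clear of them, and joint 6 briefly read -2.854 against its -2.85 limit early on.

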